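# Release, crack open and hold the stuck lid of a desiccator

## Task

Press the rubber-covered treadle beside the desiccator all the way down to its stop to withdraw the lid's catch, and let it come back up. Then take the lid by its steel bar handle, pull it free of its sticky seal without letting it fly wide open, and finish still holding it slightly open, with a gap of about 3 cm at the front edge. Leave the bottles and the vial standing beside it undisturbed.

Things in the scene. Friction and masses are not known exactly. Their poses are not given: they have to be found in the camera images.
- desiccator: Benchtop desiccator, fixed. A dark base plate (x -90 to +90, y -200 to +90 mm, 8 mm thick) carries a white open chamber 160 x 160 mm, rim 80 mm above the bench, and to its right (-y) the release treadle. Origin on the bench under the chamber's centre; x points to the back (lid's hinge side), y left, z up.
- lid (a joint): Blue-framed lid with clear window, 160 x 160 x 10 mm, 0.3 kg, hinged along the back rim. Rad: 0 shut, grows as the front rises, at most 0.75; front gap = 160 mm x sin(value). To break the seal takes about 14 N up at the handle; resistance is about half at 0.05 rad, gone past 0.09, then the lid weighs 2 N at the handle. Let go, it falls shut. Locked (0.015 of play) until the catch is withdrawn.
- lid_handle (a point): Middle of the lid's steel bar handle: round bar 12 mm thick, 84 mm long along the desiccator's y, on a leg at each end; centre line 35 mm above the lid's top face (125 mm above the bench when shut), 130 mm in front of the hinge axis, 30 mm behind the lid's front edge; 29 mm free under the bar. Axes: the desiccator's when shut, turning with the lid.
- lid_hinge (a point): Middle of the lid's hinge axis, along the desiccator's y, 80 mm behind its origin and 80 mm above the bench.
- treadle (a joint): Grey spring treadle with a ribbed black rubber pad, 58 mm wide, 118 mm long, hinged at its back end, 155 mm to the right (-y) of the chamber's centre. Value in rad, 0 up, stop at 0.35. Pushed down on the pad it takes about 4 N to start and 11 N at the stop; springs back when let go.
- treadle_pad (a point): Point on the top of the treadle's pad where to press, 92 mm in front of the treadle's hinge; about 76 mm above the bench at rest and 44 mm when fully down. The pad is 50 mm front to back and 52 mm wide round it.
- treadle_hinge (a point): Middle of the treadle's hinge axis, which runs along the desiccator's y, 55 mm above the bench.
- catch (a joint): Catch bolt with an orange head that hooks over a tab on the lid's right edge. Value in m, 0 locked; pressing the treadle to its stop pushes the bolt backwards (desiccator's +x) to about 0.0138, and it stays there when the treadle springs back; the lid is free from about 0.009.
- catch_head (a point): Top of the catch bolt's orange head, 14 x 22 mm, about 99 mm above the bench, beside the lid's right edge.
- amber_bottle: Bystander: brown bottle with a black cap, 58 mm across, 115 mm high, 0.31 kg; origin at the centre of its underside.
- small_bottle: Bystander: small white bottle with a green cap, 42 mm across, 78 mm high, 0.07 kg; origin at the centre of its underside.
- vial: Bystander: small clear vial with a blue cap, 22 mm across, 48 mm high, 0.012 kg; origin at the centre of its underside.

How it is judged:
By the outcome, as a careful person would: the job done as asked, in the order asked, and still so for the second after the job is handed in, while the arm keeps its last pose, push and grip.
It also fails if it takes over 51 s, if anything falls off the work surface, if the arm or the gripper's body presses on something with over 40 N, if the wrist force passes 120 N, or if a joint passes its speed limit or range.

## Robot

A 6-joint arm with a two-finger parallel gripper is mounted at the origin on the work surface; the furniture and walls round the work are solid. World frame = base frame: x ahead of the robot, y to its left, z up, the work surface at z = 0. Lengths are in mm, angles in rad, forces in N, time in s.
With the tool pointing down it reaches from about 350 to 975 mm from the base axis. Payload 7.1 kg.
Tool frame: the origin (TCP) lies at the very end of the fingers, on their centre line; the grasp point (between the pads) lies 19 mm behind it (ctrl.tcp_to_grasp is the distance from the TCP to the grasp point, in mm); z points along the fingers, x is the direction in which the jaws open and shut, and the axes are right-handed (so a half turn about z gives the same grasp; the last joint's range is limited). The gripper opens to 88 mm and grips with 3 to 60 N. Pads are 20 mm wide; open, the fingers measure 115 mm over their backs; the gripper's body (75 mm by 178 mm) begins 61 mm behind the grasp point.
Start: joints at [-0.019, 0.423, 1.63, -0, 1.089, -0.019], TCP at [624.984, 0.026, 222.675] pointing down, gripper open.
Joint ranges: [-3, 3], [-0.9, 2.11], [0.09, 2.58], [-1.31, 4.45], [0.11, 2.69], [-2.54, 2.54]. Speed limits (rad/s): [2.39, 2.39, 3.01, 3.14, 3.14, 3.14].

## Interface

Orientations are given as a rotation vector (axis times angle).
In Python, from workcell import get_obs, viewer, ctrl, masks_of gives the robot as it stands. The module is installed in compiled form; this text tells all that it offers.
- The arm moves only by the shell command python3 -m inch 'ROWS'. ROWS is JSON, a list of rows, each an object of numbers: "tx", "ty", "tz": the shift along the tool's x, y, z in cm; "ax", "ay", "az": the turn, a rotation vector about the tool's x, y, z in degrees; "jaw": the opening, from 0 (shut) to 1 (fully open). In form: [{"tx": .., "ty": .., "tz": .., "ax": .., "ay": .., "az": .., "jaw": ..}, ...]. A call has 1 to 12 rows; each row shifts and turns the commanded pose from where the row before left it, along the tool's axes as they then stand; what a row does not reach is not made up. A row lasts 1/8 s, in which the tool goes at most 62.5 mm and 10.7 degrees, less where a joint would pass 70% of its speed; a pose out of reach is approached as far as the arm can. A call is refused whole if a number of a shift passes 6.25 or a number of a turn 10.7, either way. A call with a gripper value outside its range is refused whole. The fingers move at their own pace and stop on an object; the grip force is fixed at half the most. Time passes only in rows, so rows that do not move let the fingers close. It gives the time, the measured TCP pose, the force and the opening at its end, in the units of the state.
- get_obs(): the state, without advancing time (a new reading comes with each control period).
- viewer.get_image(name): name is "scene" or "side" or "wrist"; returns (picture, depth): 480x640x3 uint8, red, green, blue; 480x640 float32, mm along the optical axis (not along the pixel's ray), 0 where there is no reading.
- viewer.get_calibration(name): a dict with "fx", "fy", "cx", "cy" (pixels), "rvec" (rotation vector, rad) and "tvec" (3), from world to camera coordinates, as OpenCV has them. Camera axes: x right, y down, z forward; pixel columns grow to the right and rows downward; lengths in mm; the calibration is good to about 2 mm. The wrist camera is an equidistant fisheye: a pixel r from the principal point sees the ray r / f radians off the axis. A picture is of the moment at which its call begins: read the wrist's pose just before it. get_calibration takes no time and is no camera call; for the wrist camera it gives the pose at the moment of the call.
- ctrl.close_job(): hands the job in, once; it reports no verdict.
Trained networks look in the newest picture that a camera, given by its name, has taken for a name from the list of things; names that differ only in an ending like _2 or _b are one class to them, and where a whole thing is asked for, a point or a joint stands for the part that bears it (a point fixed in the world has none). Each returns a list of dicts, best first, with "score" (0 to 1); they miss things now and then, are a little off and sometimes report something else, mostly with a low value. They report only what shows in the picture. A call takes as long as a camera call.
- masks_of(camera, thing): "pixels" (480x640 bool, what is visible of it) and "location" ([column, row] in pixels, amid what is visible of it).
The state is a dict: "t": time; "qpos": joint angles; "qvel": joint speeds; "joint_torque": joint torques, N m; "ee_pos": TCP position; "orientation": TCP orientation; "ft_force": force on the tool from outside, world axes, zero at the start; "moment": the same for the moment, N m; "width": finger opening in mm.
Only numpy, scipy, OpenCV 4.12 (cv2) and the standard library are available. Lean on these libraries where they do the work, as an engineer would, in place of code of your own. Each camera call takes 0.05 s, during which the arm holds its last target. There are 200 camera calls.

## Working session

There is one attempt and no reset: what is moved stays moved. The work goes in short steps, Python scripts to look and compute and a shell command to move; the robot and the scene stay as the last step left them, time stands still between calls to the robot, and variables do not carry over. Pictures are saved under pics/ and viewed, about 8 in all and at most 12, crops included, and the job is handed in when it is done.

```bash
mkdir -p pics
cat > h.py <<'E'
import numpy as np, cv2
from scipy.spatial.transform import Rotation as R
from workcell import get_obs, viewer, ctrl, masks_of
def pts(cam,depth,mask):
    c=viewer.get_calibration(cam); v,u=np.nonzero(mask&(depth>0)); d=depth[v,u]
    P=np.c_[(u-c['cx'])/c['fx']*d,(v-c['cy'])/c['fy']*d,d]
    return (P-np.array(c['tvec']))@R.from_rotvec(c['rvec']).as_matrix()
E
python3 - <<'E'
from h import *
o=get_obs();print(o['t'],o['ee_pos'],o['orientation'],R.from_rotvec(o['orientation']).as_matrix().round(3))
ims=[]
for cam in ['scene','side']:
    im,d=viewer.get_image(cam); cv2.imwrite(f'pics/{cam}1.png',im[:,:,::-1])
    for th in ['lid_handle','treadle_pad','catch_head','lid','treadle','amber_bottle','small_bottle','vial','desiccator']:
        for m in masks_of(cam,th)[:1]:
            p=pts(cam,d,m['pixels'])
            if len(p): print(cam,th,round(m['score'],2),np.round(m['location']),len(p),'med',np.median(p,0).round(),'lo',np.percentile(p,3,axis=0).round(),'hi',np.percentile(p,97,axis=0).round())
E
```

```text
0.0 [6.24441561e+02 4.77705763e-02 2.21891666e+02] [-3.14158926e+00 -6.53083153e-05  2.42161426e-03] [[ 1.     0.    -0.002]
 [ 0.    -1.     0.   ]
 [-0.002 -0.    -1.   ]]
scene lid_handle 0.8 [342. 252.] 3659 med [541. -56.  89.] lo [ 463. -126.   84.] hi [621.  32. 128.]
scene treadle_pad 0.81 [356. 311.] 1524 med [ 491. -193.   69.] lo [ 442. -221.   60.] hi [ 550. -157.   80.]
scene catch_head 0.61 [342. 282.] 191 med [ 498. -136.   88.] lo [ 493. -139.   62.] hi [ 506. -120.   99.]
scene lid 0.77 [341. 257.] 3577 med [542. -55.  89.] lo [ 463. -126.   85.] hi [620.  32. 128.]
scene treadle 0.63 [354. 309.] 1611 med [ 492. -192.   69.] lo [ 442. -222.   58.] hi [ 549. -152.   80.]
scene amber_bottle 0.69 [339. 255.] 3774 med [541. -56.  89.] lo [ 463. -127.   82.] hi [622.  36. 128.]
scene small_bottle 0.9 [271. 293.] 841 med [397. -49.  44.] lo [382. -56.   3.] hi [417. -30.  78.]
scene vial 0.41 [268. 267.] 23 med [420.  31.  48.] lo [413.  25.  46.] hi [425.  38.  49.]
scene desiccator 0.55 [345. 298.] 11866 med [ 505. -128.   63.] lo [ 433. -239.    6.] hi [610.  23.  93.]

[... 206 characters left out ...]
  80.]
side catch_head 0.64 [403. 268.] 1122 med [402. -18.  46.] lo [384. -36.   5.] hi [421. -11.  77.]
side lid 0.82 [312. 236.] 5992 med [543. -19.  88.] lo [ 468. -111.   83.] hi [627.  52. 127.]
side treadle 0.67 [358. 204.] 763 med [ 480. -179.   72.] lo [ 443. -212.   59.] hi [ 548. -144.   79.]
side amber_bottle 0.84 [291. 276.] 1018 med [553. 104.  95.] lo [539.  84.  34.] hi [582. 117. 115.]
side small_bottle 0.6 [403. 271.] 1149 med [402. -17.  45.] lo [383. -35.   3.] hi [421. -11.  77.]
side vial 0.68 [392. 299.] 385 med [421.  43.  29.] lo [413.  32.   3.] hi [430.  46.  48.]
side desiccator 0.64 [329. 247.] 11580 med [518.  -9.  85.] lo [ 439. -198.    5.] hi [629.  60. 113.]
```

Run:
```python
from h import *
vis=[]
for cam in ['scene','side']:
    im,d=viewer.get_image(cam); vis.append(im[150:390,170:490])
    m=masks_of(cam,'lid')[0]; p=pts(cam,d,m['pixels'])
    h=p[(p[:,2]>118)&(p[:,2]<135)]; l=p[(p[:,2]>80)&(p[:,2]<97)]
    print(cam,'bar',len(h),cv2.minAreaRect(h[:,:2].astype(np.float32)),np.median(h,0),'lid',cv2.minAreaRect(l[:,:2].astype(np.float32)))
    t=masks_of(cam,'treadle_pad')[0]; q=pts(cam,d,t['pixels']); q=q[(q[:,2]>62)&(q[:,2]<85)]
    print('pad',len(q),cv2.minAreaRect(q[:,:2].astype(np.float32)))
    a=masks_of(cam,'amber_bottle')
    print([(x['score'],x['location']) for x in a])
v=cv2.resize(np.vstack(vis),(800,1200),interpolation=cv2.INTER_CUBIC)
cv2.imwrite('pics/a.png',v[:600,:,::-1]);cv2.imwrite('pics/b.png',v[600:,:,::-1])
```

```text
scene bar 176 ((496.5903625488281, -30.14284896850586), (91.42747497558594, 11.500041007995605), 75.16085052490234) [493.14358418 -40.62072386 129.11718182] lid ((547.4532470703125, -47.186187744140625), (179.02528381347656, 166.50302124023438), 74.73605346679688)
pad 1323 ((491.75738525390625, -184.73751831054688), (60.73170471191406, 103.75456237792969), 75.61910247802734)
[(0.89, [323.4, 222.2])]
side bar 317 ((498.5975036621094, -20.649532318115234), (93.37522888183594, 11.769723892211914), 75.0994644165039) [499.17789213 -12.81065626 128.0265106 ] lid ((546.2599487304688, -48.933204650878906), (190.02622985839844, 166.95501708984375), 75.08830261230469)
pad 688 ((489.91094970703125, -181.078125), (62.75632095336914, 99.15318298339844), 74.00357818603516)
[(0.57, [292.4, 279.8])]
```

View pics/a.png

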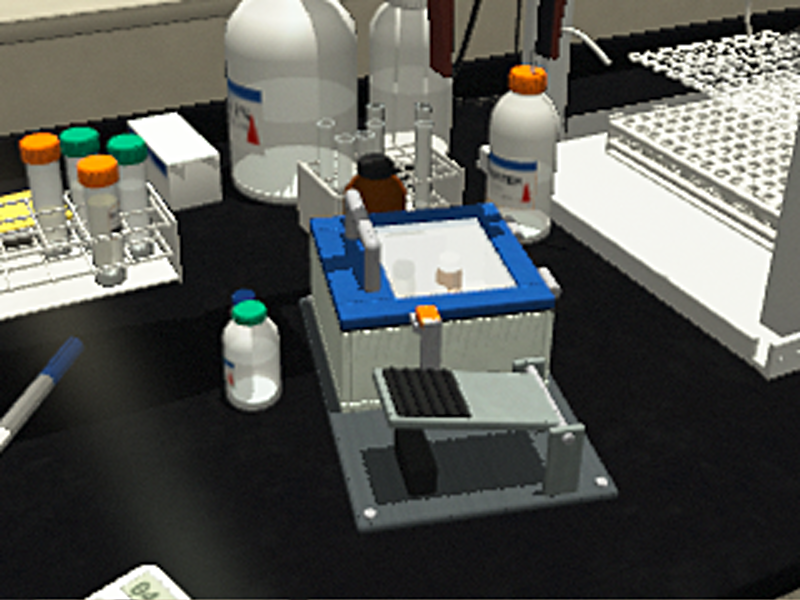

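View pics/b.png

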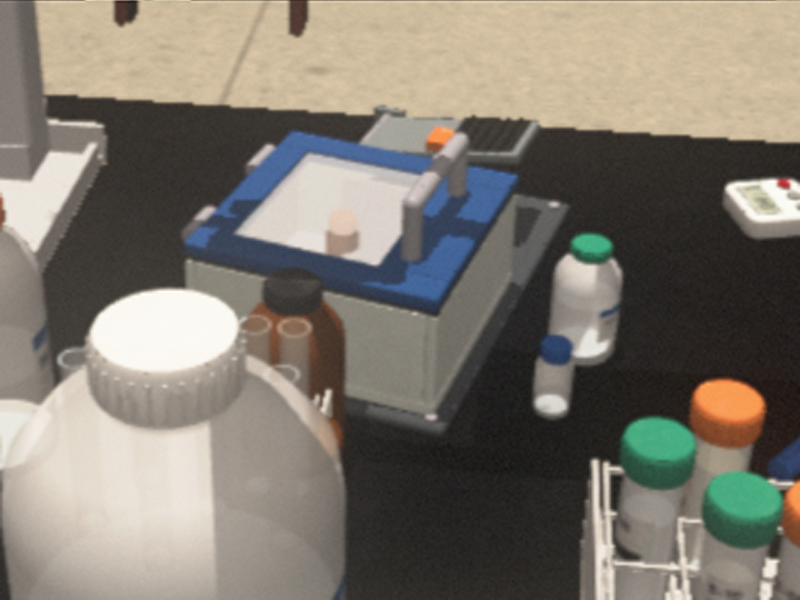

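The scene view shows the lid with its bar at crop (365,245), the pad at (425,390) and the small bottle and vial in front left. The side view confirms this. The desiccator's yaw is about -15°, with its origin near (546,-43), the handle near (497,-28) and the pad near (465,-180). These match the given sizes, so I'll move above the pad.

```bash
python3 -m inch '[{"tx":-2,"ty":2.2,"jaw":0},{"tx":-2.8,"ty":3.2,"jaw":0},{"tx":-2.8,"ty":3.2,"jaw":0},{"tx":-2.8,"ty":3.2,"jaw":0},{"tx":-2.8,"ty":3.2,"jaw":0},{"tx":-2.8,"ty":3,"jaw":0},{"az":5,"jaw":0},{"az":5,"jaw":0},{"az":5,"jaw":0},{"tz":2,"jaw":0},{"tz":1,"jaw":0},{"jaw":0}]'
python3 - <<'E'
from h import *
o=get_obs();print(o['t'],o['ee_pos'],R.from_rotvec(o['orientation']).as_matrix().round(3),o['ft_force'],o['width'])
im,d=viewer.get_image('wrist');cv2.imwrite('pics/w1.png',im[:,:,::-1])
c=viewer.get_calibration('wrist');print(c)
Rm=R.from_rotvec(c['rvec']).as_matrix();t=np.array(c['tvec'])
m=masks_of('wrist','treadle_pad')
for x in m[:1]:
    v,u=np.nonzero(x['pixels']);dx=(u-c['cx'])/c['fx'];dy=(v-c['cy'])/c['fy'];r=np.hypot(dx,dy)+1e-9
    z=d[v,u];P=np.c_[np.tan(r)*dx/r*z,np.tan(r)*dy/r*z,z][z>0];P=(P-t)@Rm
    col=im[v,u][z>0].max(1)
    print(x['score'],x['location'],len(P),cv2.minAreaRect(P[:,:2].astype(np.float32)))
    B=P[(col<70)&(P[:,2]>60)];print('black',len(B),cv2.minAreaRect(B[:,:2].astype(np.float32)),np.median(B,0))
for th in ['lid_handle']:
    for x in masks_of('wrist',th)[:1]:
        v,u=np.nonzero(x['pixels']);dx=(u-c['cx'])/c['fx'];dy=(v-c['cy'])/c['fy'];r=np.hypot(dx,dy)+1e-9
        z=d[v,u];P=np.c_[np.tan(r)*dx/r*z,np.tan(r)*dy/r*z,z][z>0];P=(P-t)@Rm
        H=P[(P[:,2]>118)&(P[:,2]<136)];print('bar',len(H),cv2.minAreaRect(H[:,:2].astype(np.float32)),np.median(H,0))
E
```

```text
1.4 [6.24959459e+02 2.14287950e-02 2.22655926e+02] [[ 1.  0. -0.]
 [ 0. -1.  0.]
 [-0. -0. -1.]] [0.09446479 0.38667362 0.12169605] 87.59083523161505
{'fx': 371.64829954431775, 'fy': 371.64829954431775, 'cx': 318.17960713798755, 'cy': 243.68107236299832, 'rvec': array([-2.84061898e+00,  2.06801088e-03,  4.25505981e-04]), 'tvec': array([-624.20403985,  -35.80525632,  391.80854892])}
0.69 [233.0, 404.5] 320 ((544.369140625, -126.50889587402344), (327.9208984375, 51.641761779785156), 75.787353515625)
black 31 ((523.0183715820312, -162.86422729492188), (2.011272430419922, 28.094152450561523), 76.76131439208984) [ 518.78831953 -162.82810788   61.13740092]
bar 1585 ((497.361083984375, -24.74610137939453), (94.78509521484375, 12.831644058227539), 74.48049926757812) [500.18020319 -18.77716612 129.69249469]$[0]: bad value
```

View pics/w1.png

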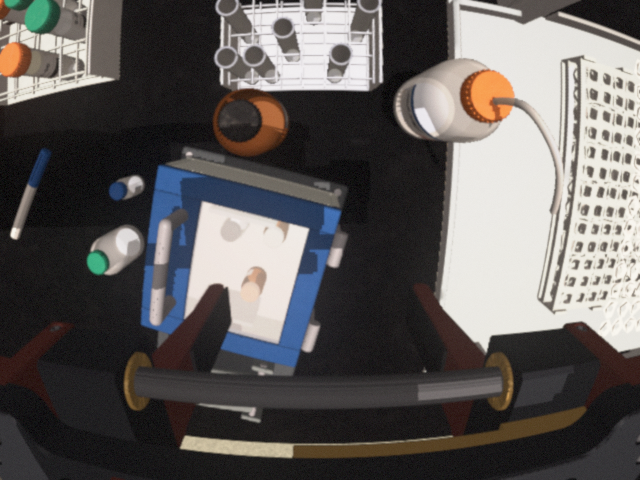

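The rows were refused with "bad value", probably because every key has to be given. The wrist picture shows the lid with its bar at (162,265) and nothing tall over the treadle side. The handle measures (497,-25).

```bash
python3 -m inch '[{"tx":-2,"ty":2.2,"tz":0,"ax":0,"ay":0,"az":0,"jaw":0},{"tx":-2.8,"ty":3.2,"tz":0,"ax":0,"ay":0,"az":0,"jaw":0},{"tx":-2.8,"ty":3.2,"tz":0,"ax":0,"ay":0,"az":0,"jaw":0},{"tx":-2.8,"ty":3.2,"tz":0,"ax":0,"ay":0,"az":0,"jaw":0},{"tx":-2.8,"ty":3.2,"tz":0,"ax":0,"ay":0,"az":0,"jaw":0},{"tx":-2.8,"ty":2.8,"tz":0,"ax":0,"ay":0,"az":0,"jaw":0},{"tx":0,"ty":0,"tz":0,"ax":0,"ay":0,"az":5,"jaw":0},{"tx":0,"ty":0,"tz":0,"ax":0,"ay":0,"az":5,"jaw":0},{"tx":0,"ty":0,"tz":0,"ax":0,"ay":0,"az":5,"jaw":0},{"tx":0,"ty":0,"tz":2,"ax":0,"ay":0,"az":0,"jaw":0},{"tx":0,"ty":0,"tz":1,"ax":0,"ay":0,"az":0,"jaw":0},{"tx":0,"ty":0,"tz":0,"ax":0,"ay":0,"az":0,"jaw":0}]'
cat >> h.py <<'E'
def fish(d,im,thing,k=0):
    c=viewer.get_calibration('wrist');Rm=R.from_rotvec(c['rvec']).as_matrix();t=np.array(c['tvec'])
    x=masks_of('wrist',thing)
    if not x: return None
    v,u=np.nonzero(x[k]['pixels']);dx=(u-c['cx'])/c['fx'];dy=(v-c['cy'])/c['fy'];r=np.hypot(dx,dy)+1e-9
    z=d[v,u];P=np.c_[np.tan(r)*dx/r*z,np.tan(r)*dy/r*z,z]
    return ((P-t)@Rm)[z>0], im[v,u][z>0].max(1)
E
python3 - <<'E'
from h import *
im,d=viewer.get_image('scene');cv2.imwrite('pics/s2.png',cv2.resize(im[150:390,170:490],(800,600))[:,:,::-1])
for m in masks_of('scene','treadle_pad')[:1]:
    p=pts('scene',d,m['pixels']);v,u=np.nonzero(m['pixels']&(d>0));b=p[(im[v,u].max(1)<70)&(p[:,2]>62)&(p[:,2]<85)]
    if len(b): print(m['score'],len(b),cv2.minAreaRect(b[:,:2].astype(np.float32)),np.median(b,0))
E
```

```text
t: 3.05
ee_pos: [464.5, -177.8, 192.1]
orientation: [-3.114, 0.41, 0.003]
ft_force: [0.3, -0.1, -0.1]
width: 0.5
0.62 587 ((474.21673583984375, -182.65042114257812), (55.66205596923828, 67.71493530273438), 76.26939392089844) [ 469.53910664 -183.035646     75.8408728 ]
```

View pics/s2.png

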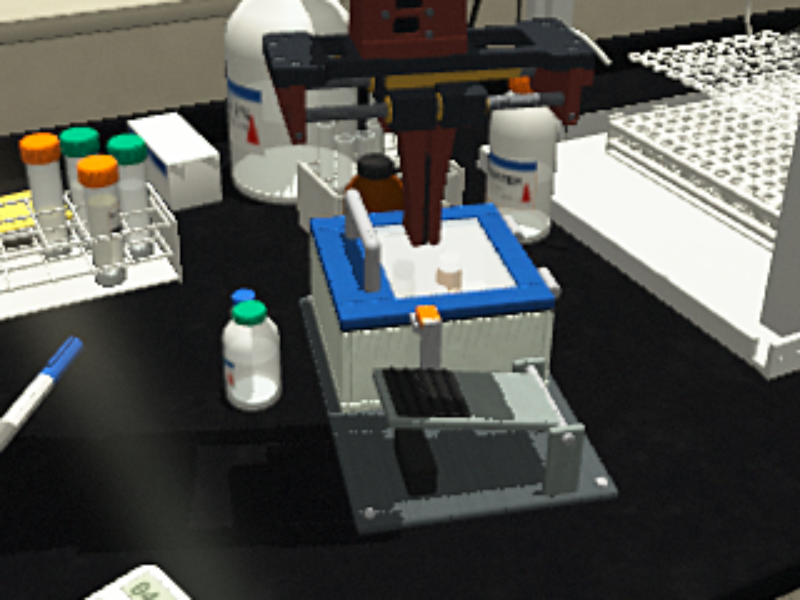

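The gripper hangs above the pad, with its tips at crop (425,245). The pad at (425,390) lies at about (469,-183,76), which agrees with the plan. I'll shift slightly and go down to just above it, then press.

```bash
python3 -m inch '[{"tx":0.4,"ty":0.4,"tz":2,"ax":0,"ay":0,"az":0,"jaw":0},{"tx":0,"ty":0,"tz":3,"ax":0,"ay":0,"az":0,"jaw":0},{"tx":0,"ty":0,"tz":3,"ax":0,"ay":0,"az":0,"jaw":0},{"tx":0,"ty":0,"tz":2,"ax":0,"ay":0,"az":0,"jaw":0},{"tx":0,"ty":0,"tz":1,"ax":0,"ay":0,"az":0,"jaw":0},{"tx":0,"ty":0,"tz":0.7,"ax":0,"ay":0,"az":0,"jaw":0},{"tx":0,"ty":0,"tz":0.7,"ax":0,"ay":0,"az":0,"jaw":0},{"tx":0,"ty":0,"tz":0,"ax":0,"ay":0,"az":0,"jaw":0}]'
python3 -m inch '[{"tx":0,"ty":0,"tz":0.5,"ax":0,"ay":0,"az":0,"jaw":0},{"tx":0,"ty":0,"tz":0.5,"ax":0,"ay":0,"az":0,"jaw":0},{"tx":0,"ty":0,"tz":0.4,"ax":0,"ay":0,"az":0,"jaw":0},{"tx":0,"ty":0,"tz":0,"ax":0,"ay":0,"az":0,"jaw":0}]'
```

```text
t: 4.15
ee_pos: [467.6, -182.8, 69.0]
orientation: [-3.115, 0.41, 0.001]
ft_force: [-3.3, 0.6, 4.9]
width: 0.5
t: 4.65
ee_pos: [467.3, -182.7, 55.3]
orientation: [-3.115, 0.41, 0.001]
ft_force: [-4.2, 0.8, 9.1]
width: 0.2
```

```bash
python3 -m inch '[{"tx":0,"ty":0,"tz":0.4,"ax":0,"ay":0,"az":0,"jaw":0},{"tx":0,"ty":0,"tz":0.3,"ax":0,"ay":0,"az":0,"jaw":0},{"tx":0,"ty":0,"tz":0,"ax":0,"ay":0,"az":0,"jaw":0}]'
python3 -m inch '[{"tx":0,"ty":0,"tz":0.3,"ax":0,"ay":0,"az":0,"jaw":0},{"tx":0,"ty":0,"tz":0,"ax":0,"ay":0,"az":0,"jaw":0}]'
python3 -m inch '[{"tx":0,"ty":0,"tz":0.2,"ax":0,"ay":0,"az":0,"jaw":0},{"tx":0,"ty":0,"tz":0,"ax":0,"ay":0,"az":0,"jaw":0}]'
```

```text
t: 5.03
ee_pos: [467.6, -182.9, 48.5]
orientation: [3.115, -0.41, -0.0]
ft_force: [-4.9, 1.9, 11.0]
width: 0.2
t: 5.28
ee_pos: [467.8, -182.9, 46.1]
orientation: [3.115, -0.41, 0.001]
ft_force: [-5.8, 1.0, 15.8]
width: 0.4
t: 5.52
ee_pos: [467.9, -182.9, 45.7]
orientation: [3.115, -0.41, 0.001]
ft_force: [-11.6, 3.2, 37.3]
width: 0.4
```

The force rose steeply to 37 N at z≈45.7, so the treadle is at its stop. I'll lift off, rise to z≈195, check the catch, and move above the handle.

```bash
python3 -m inch '[{"tx":0,"ty":0,"tz":-1,"ax":0,"ay":0,"az":0,"jaw":0},{"tx":0,"ty":0,"tz":-2,"ax":0,"ay":0,"az":0,"jaw":0},{"tx":0,"ty":0,"tz":-3,"ax":0,"ay":0,"az":0,"jaw":0},{"tx":0,"ty":0,"tz":-4,"ax":0,"ay":0,"az":0,"jaw":0},{"tx":0,"ty":0,"tz":-4,"ax":0,"ay":0,"az":0,"jaw":0},{"tx":0,"ty":-2,"tz":-1.5,"ax":0,"ay":0,"az":0,"jaw":1},{"tx":-0.4,"ty":-4,"tz":0,"ax":0,"ay":0,"az":0,"jaw":1},{"tx":-0.4,"ty":-4,"tz":0,"ax":0,"ay":0,"az":0,"jaw":1},{"tx":-0.4,"ty":-4,"tz":0,"ax":0,"ay":0,"az":0,"jaw":1},{"tx":0,"ty":-2,"tz":0,"ax":0,"ay":0,"az":0,"jaw":1},{"tx":0,"ty":0,"tz":0,"ax":0,"ay":0,"az":0,"jaw":1}]'
python3 - <<'E'
from h import *
o=get_obs();print(o['t'],o['ee_pos'],o['width'])
im,d=viewer.get_image('wrist')
P,col=fish(d,im,'lid_handle');H=P[(P[:,2]>118)&(P[:,2]<140)]
if len(H): print('bar',len(H),cv2.minAreaRect(H[:,:2].astype(np.float32)),np.median(H,0))
s,ds=viewer.get_image('scene')
a=cv2.resize(s[190:370,270:440],(400,424),interpolation=cv2.INTER_CUBIC);b=cv2.resize(im,(400,300))
c=np.zeros((424,800,3),np.uint8);c[:,:400]=a;c[:300,400:]=b;cv2.imwrite('pics/c3.png',c[:,:,::-1])
for th in ['catch_head','treadle_pad']:
  for m in masks_of('scene',th)[:1]:
    p=pts('scene',ds,m['pixels']);p=p[p[:,2]>60];print(th,m['score'],np.median(p[p[:,2]>(94 if th=='catch_head' else 60)],0))
E
```

```text
t: 6.9
ee_pos: [498.3, -24.2, 198.3]
orientation: [-3.115, 0.406, -0.003]
ft_force: [0.1, -0.5, 0.4]
width: 56.9
6.9 [498.30378334 -24.18897875 198.27484156] 56.903595628034594
bar 2318 ((496.9989013671875, -25.720951080322266), (94.18511962890625, 11.835259437561035), 74.57276916503906) [497.98287812 -20.10152277 129.90599996]
catch_head 0.66 [nan nan nan]
  return _methods._mean(a, axis=axis, dtype=dtype,
  ret = um.true_divide(
```

View pics/c3.png

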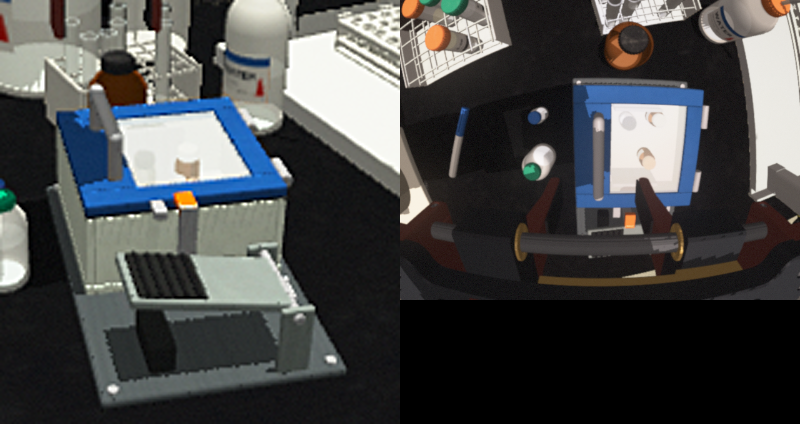

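The orange head, at (185,200), has moved back and bared the lid's tab at (158,208), and the treadle is up again. The gripper sits over the bar, measured at (497,-25.7). I'll descend and grasp.

```bash
python3 -m inch '[{"tx":-0.1,"ty":0,"tz":0,"ax":0,"ay":0,"az":0,"jaw":1},{"tx":0,"ty":0,"tz":0,"ax":0,"ay":0,"az":0,"jaw":1},{"tx":0,"ty":0,"tz":2.5,"ax":0,"ay":0,"az":0,"jaw":1},{"tx":0,"ty":0,"tz":3,"ax":0,"ay":0,"az":0,"jaw":1},{"tx":0,"ty":0,"tz":2.5,"ax":0,"ay":0,"az":0,"jaw":1},{"tx":0,"ty":0,"tz":1.2,"ax":0,"ay":0,"az":0,"jaw":1},{"tx":0,"ty":0,"tz":0,"ax":0,"ay":0,"az":0,"jaw":1}]'
python3 -m inch '[{"tx":0,"ty":0,"tz":0,"ax":0,"ay":0,"az":0,"jaw":0},{"tx":0,"ty":0,"tz":0,"ax":0,"ay":0,"az":0,"jaw":0},{"tx":0,"ty":0,"tz":0,"ax":0,"ay":0,"az":0,"jaw":0},{"tx":0,"ty":0,"tz":0,"ax":0,"ay":0,"az":0,"jaw":0},{"tx":0,"ty":0,"tz":0,"ax":0,"ay":0,"az":0,"jaw":0},{"tx":0,"ty":0,"tz":0,"ax":0,"ay":0,"az":0,"jaw":0},{"tx":0,"ty":0,"tz":0,"ax":0,"ay":0,"az":0,"jaw":0},{"tx":0,"ty":0,"tz":0,"ax":0,"ay":0,"az":0,"jaw":0}]'
```

```text
t: 8.02
ee_pos: [496.3, -25.0, 105.2]
orientation: [3.115, -0.41, -0.002]
ft_force: [-0.9, -0.4, 0.3]
width: 87.9
t: 9.02
ee_pos: [497.6, -25.1, 105.8]
orientation: [3.115, -0.41, 0.003]
ft_force: [7.7, -4.1, -4.8]
width: 11.2
```

Gripped at width 11.2 (12 mm bar). I'll pull along the hinge arc, 1° per row.

```bash
python3 -m inch '[{"tx":0.03,"ty":0,"tz":-0.12,"ax":0,"ay":-0.5,"az":0,"jaw":0},{"tx":0.03,"ty":0,"tz":-0.12,"ax":0,"ay":-0.5,"az":0,"jaw":0},{"tx":0.05,"ty":0,"tz":-0.23,"ax":0,"ay":-1,"az":0,"jaw":0},{"tx":0,"ty":0,"tz":0,"ax":0,"ay":0,"az":0,"jaw":0}]'
python3 -m inch '[{"tx":0.05,"ty":0,"tz":-0.23,"ax":0,"ay":-1,"az":0,"jaw":0},{"tx":0.05,"ty":0,"tz":-0.23,"ax":0,"ay":-1,"az":0,"jaw":0},{"tx":0.05,"ty":0,"tz":-0.23,"ax":0,"ay":-1,"az":0,"jaw":0},{"tx":0,"ty":0,"tz":0,"ax":0,"ay":0,"az":0,"jaw":0}]'
python3 -m inch '[{"tx":0.05,"ty":0,"tz":-0.23,"ax":0,"ay":-1,"az":0,"jaw":0},{"tx":0.05,"ty":0,"tz":-0.23,"ax":0,"ay":-1,"az":0,"jaw":0},{"tx":0.05,"ty":0,"tz":-0.23,"ax":0,"ay":-1,"az":0,"jaw":0},{"tx":0,"ty":0,"tz":0,"ax":0,"ay":0,"az":0,"jaw":0}]'
```

```text
t: 9.52
ee_pos: [498.3, -25.4, 109.8]
orientation: [-3.11, 0.41, 0.054]
ft_force: [5.7, -1.0, -11.3]
width: 11.2
t: 10.02
ee_pos: [500.2, -25.9, 117.0]
orientation: [-3.1, 0.408, 0.134]
ft_force: [4.8, -2.2, -5.6]
width: 11.1
t: 10.52
ee_pos: [502.4, -26.5, 123.9]
orientation: [-3.089, 0.407, 0.214]
ft_force: [5.5, -2.5, -5.7]
width: 11.3
```

```bash
python3 -m inch '[{"tx":0.05,"ty":0,"tz":-0.23,"ax":0,"ay":-1,"az":0,"jaw":0},{"tx":0.05,"ty":0,"tz":-0.23,"ax":0,"ay":-1,"az":0,"jaw":0},{"tx":0.04,"ty":0,"tz":-0.18,"ax":0,"ay":-0.8,"az":0,"jaw":0},{"tx":0,"ty":0,"tz":0,"ax":0,"ay":0,"az":0,"jaw":0},{"tx":0,"ty":0,"tz":0,"ax":0,"ay":0,"az":0,"jaw":0}]'
python3 - <<'E'
from h import *
v=[]
for cam in ['scene','side']:
    im,d=viewer.get_image(cam);v.append(cv2.resize(im[150:390,200:470],(400,356),interpolation=cv2.INTER_CUBIC))
    for m in masks_of(cam,'lid')[:1]:
        p=pts(cam,d,m['pixels']);x=(p[:,:2]-[545.8,-38])@np.array([.966,-.259])
        y=(p[:,:2]-[545.8,-38])@np.array([.259,.966])
        k=(p[:,2]>80)&(p[:,2]<128)&(abs(y)<78)&(x>-82)&(x<80)
        A=np.polyfit(x[k],p[k,2],1)
        for _ in range(5):
            r=abs(np.polyval(A,x)-p[:,2]);g=k&(r<5);A=np.polyfit(x[g],p[g,2],1)
        s=np.arctan(-A[0]);print(cam,g.sum(),'angle',s,'gap',160*np.sin(s),'z at hinge',np.polyval(A,80))
    for th in ['small_bottle','vial','amber_bottle','treadle']:
        for m in masks_of(cam,th)[:1]:
            p=pts(cam,d,m['pixels']);print(th,m['score'],np.median(p,0).round())
cv2.imwrite('pics/f.png',np.hstack(v)[:,:,::-1])
E
```

```text
t: 11.15
ee_pos: [504.5, -27.0, 129.8]
orientation: [-3.077, 0.405, 0.288]
ft_force: [5.4, -2.3, -5.9]
width: 11.1
scene 2559 angle 0.19329485447050532 gap 30.73494800560094 z at hinge 88.80160201132462
small_bottle 0.6 [397. -49.  44.]
treadle 0.67 [ 492. -192.   69.]
side 3937 angle 0.19495686412212712 gap 30.99587462875245 z at hinge 87.61165657208393
small_bottle 0.74 [402. -17.  47.]
vial 0.6 [421.  42.  28.]
amber_bottle 0.81 [553. 104.  95.]
treadle 0.8 [ 457. -185.   75.]
```

View pics/f.png

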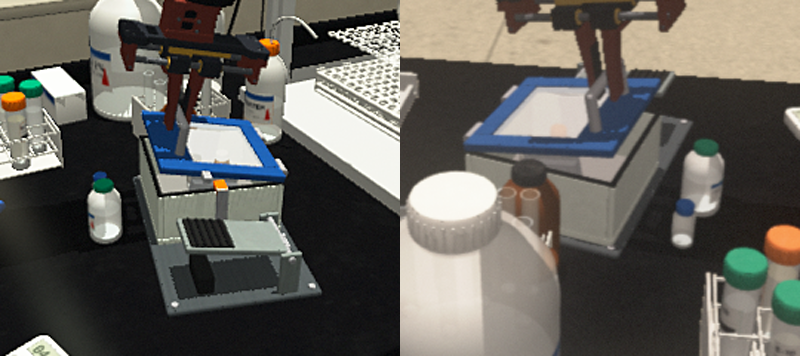

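The picture shows the lid held slightly open by the bar, at (175,130) and (600,105). The gap measures about 31 mm from both cameras, the treadle is up, and the bottles and vial stand where they were. I'll hand it in.

```bash
python3 -c "
from workcell import ctrl
print(ctrl.close_job())"
```

```text
the job is handed in; nothing more can be done
None
```

The job is done and handed in at about 11.5 s of the 51 s allowed. The arm is still holding the lid slightly open by its bar handle.

- **Treadle:** I pressed the pad until the force rose steeply at its stop (37 N at the wrist, about 46 mm above the bench), then let it spring back. The picture afterwards showed the orange catch head moved back off the lid's tab.
- **Lid:** I gripped the bar and pulled along the hinge arc about 1° at a time. The seal came free with no jump.
- **Last checks:** Plane fits to the lid from the two cameras give an opening angle of 0.193 and 0.195 rad, so a front gap of about 31 mm. The treadle was up and the grip firm on the bar (11 mm opening).
- **Bystanders:** Both bottles and the vial were within 2 mm of where they started.
- **Checks that failed:**
  - The first move was refused as badly written, and nothing moved.
  - The networks sometimes gave wrong masks, such as the lid reported as the amber bottle in the first scene picture.
  - A numeric check of the catch's travel returned nothing, so the picture and the freely opening lid are the only evidence for it.

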